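# Open a wax-injection mould and take out the buckle pattern

## Robot

A 6-joint arm with a two-finger parallel gripper is mounted at the origin on the work surface. World frame = base frame: x ahead of the robot, y to its left, z up, the work surface at z = 0. Lengths are in m, angles in rad, forces in N, time in s.
With the tool pointing down it reaches from about 0.35 to 0.85 m from the base axis. Payload 8.1 kg.
Tool frame: the origin (TCP) lies at the very end of the fingers, on their centre line; the grasp point (between the pads) lies 19 mm behind it; z points along the fingers, y is the line along which they close (so a half turn about z gives the same grasp; the last joint's range is limited). The gripper opens to 93 mm and grips with 3 to 60 N. Pads are 15 mm wide; open, the fingers measure 128 mm over their backs; the gripper's body (75 mm by 188 mm) begins 65 mm behind the grasp point.
Start: joints at [1.154, 0.13, 1.488, -0, 1.523, -0.085], TCP at [0.195, 0.567, 0.219] pointing down, gripper open.
Joint ranges: [-2.96, 2.96], [-0.89, 2.26], [0.02, 2.5], [-1.34, 4.48], [0, 2.73], [-2.66, 2.66]. Speed limits (rad/s): [2.39, 2.39, 2.79, 3.14, 3.14, 3.14].

## Interface

Orientations are given as a 3x3 rotation matrix whose columns are the frame's x, y, z axes.
In Python, from rig import arm gives the robot as it stands.
- The arm moves only by the tool arm_command, never from a script. Its argument "rows" is a list of rows, each an object of numbers: "tx", "ty", "tz": the shift along the tool's x, y, z in mm; "spin": the turn about the tool's z in degrees. In form: [{"tx": .., "ty": .., "tz": .., "spin": ..}, ...]. A call has exactly 10 rows; each row is the pose to reach, as a shift and turn from the pose commanded when the call began, along the tool's axes at that moment; what a row does not reach only later rows make up. A row lasts 1/10 s, in which the tool goes at most 50 mm and 8.59 degrees, less where a joint would pass 70% of its speed; a pose out of reach is approached as far as the arm can. A call with a gripper value outside its range is refused whole. "gripper" is the finger opening in mm, from 0 to 93, set as the call begins (left out, the last holds). The fingers move at their own pace and stop on an object; the grip force is fixed at half the most. Time passes only in rows, so rows that repeat a pose let the fingers close, or fill a call up. It gives the time, the measured TCP pose, the force, the opening and the grip force at its end, in the units of the state.
- arm.read_state(): the state, without advancing time (a new reading comes with each control period).
- arm.grab_frame(name): name is "side" or "top"; returns a dict with "img" (420x560x3 uint8, red, green, blue), "mtx" (3x3 intrinsics, pixels), "distortion" ([k1, k2, p1, p2, k3] as OpenCV has them; the pictures are not rectified), "extrinsics" (4x4, takes a point from camera to world coordinates). Camera axes: x right, y down, z forward; pixel columns grow to the right and rows downward; lengths in m; the calibration is good to about 2 mm. A picture is of the moment at which its call begins. There is no depth.
- arm.finish_job(): hands the job in; it is judged then, once.
The state is a dict: "t": time; "joint_pos": joint angles; "qd": joint speeds; "tau": joint torques, N m; "tcp_pos": TCP position; "tcp_rot": TCP orientation; "contact_force": force on the tool from outside, world axes, zero at the start; "moment": the same for the moment, N m; "width": finger opening in m; "finger_force": force on a finger pad.
Only numpy, scipy, OpenCV 4.12 (cv2) and the standard library are available. Lean on these libraries where they do the work, as an engineer would, in place of code of your own. Each camera call takes 0.05 s, during which the arm holds its last target. There are 200 camera calls.

## Task

Open the aluminium wax mould: pull its upper half straight up off the spring-held pins by the handle, keep it level, and lay it flat on the middle of the cork mat. Then lift the wax buckle out of the cavity and lay it flat, same side up, on the middle of the marble slab. Put both down rather than dropping them, and leave the other things on the bench where they are.

Things in the scene. Friction and masses are not known exactly. Their poses are not given: they have to be found in the camera images.
- mould: (all sizes in mm) lower half of a two-part aluminium wax-injection mould, bolted down, immovable. Origin: on the bench under its centre. Steel base plate 170 (x) x 150 (y) x 12 thick; on it a block 146 (x) x 104 (y) with its flat top 40 above the bench. The upper half sits on it at the start
- parting_face (a point): centre of the flat top (parting face) of the lower half, axes as the mould, z up. In this face is the cavity of the buckle, 6 deep and 1.5 wider all round than the buckle, its sprue channel running out at the -x edge; the lands inside the two loops are level with the face
- pin_a (a point): top of a steel dowel pin, 12 in diameter, that stands 14 above the parting face at x -60, y +40 of the mould; two spring balls bulge 3 from its sides towards +x and -x
- pin_b (a point): top of the second dowel pin, the same as pin_a, at x +60, y -40 of the mould
- upper: loose upper half of the mould, aluminium block 146 (x) x 104 (y) x 20 thick, flat underside, about 0.7 kg. Origin: centre of its underside; starts on the parting face, same axes as the mould. The spring balls of the pins hold it: a straight upward pull of about 15 to 22 N, weight included, frees it within 6 of travel; after 15 it is clear of the pins
- upper_handle (a point): middle of the bail handle on the upper half: a round steel bar, 12 in diameter, along the upper half's y, 80 between its two legs, its axis 56 above the underside (36 above the block's top); pinch it from above, fingers closing along x. Axes as upper
- pattern: loose buckle of hard brown wax, 45 g: flat rectangular double loop 92 (x) x 60 (y) x 13 thick, bars 10 wide, with a tapered round sprue, 12 across, sticking out 26 from its -x end. Origin: centre of the buckle's underside. Starts in the cavity under the upper half, axes as the mould, underside 34 above the bench, so its top 7 stand proud of the parting face
- middle_bar (a point): middle of the top of the buckle's middle bar, 13 above its underside. The bar is 10 wide (x) and runs along the buckle's y, 40 long between two open windows of 31 (x) x 40 (y); it can be pinched from above with a finger in each window, closing along x
- mat: cork mat, fixed, 190 (x) x 150 (y) x 6 thick. Origin: centre of its underside, on the bench
- slab: marble slab, fixed, 200 (x) x 160 (y) x 20 thick. Origin: centre of its underside, on the bench
- spatula: wax spatula with a flat wooden handle, 180 long, 14 wide, 12 high, lying along its x beside the mould; origin under its middle
- file: hand file with a light wooden handle, 200 long, 18 wide, 16 high, lying along its x beside the mould; origin under its middle
- waxblock: plain block of the same brown wax as the pattern, 55 x 90 x 24 high; origin at the centre of its underside
- dapping: steel dapping cube, 58 x 58 x 58 high; origin at the centre of its underside
- tin: dark tin can, 76 in diameter, 110 high; origin at the centre of its underside
- bottle: white glue bottle, 48 in diameter, 130 high; origin at the centre of its underside
There are look-alikes about, which are no part of the job. What is shaped like the upper but blue is not meant.

How it is judged:
By the outcome, as a careful person would: the job done as asked, in the order asked, and still so for the second after the job is handed in, with the robot touching nothing.
It also fails if it takes over 58 s, if anything falls off the work surface, if the arm or the gripper's body presses on something with over 40 N, if the wrist force passes 120 N, or if a joint passes its speed limit or range.

## Working session

There is one attempt and no reset: what is moved stays moved. The work goes in short steps, Python scripts to look and compute and a tool call to move; the robot and the scene stay as the last step left them, time stands still between calls to the robot, and variables do not carry over. Pictures are saved under pics/ and viewed, at most 11 in all, crops included, and the job is handed in when it is done.

Besides the shell and the picture viewer there is one more tool, called after "Call:" by a JSON object that holds its "api" and its "payload", one argument or row to a line. arm_command: Moves the arm, as the interface text tells. Its arguments: {"type":"object","properties":{"rows":{"type":"array"},"gripper":{"type":"number"}},"required":["rows"]}

```bash
mkdir -p pics
cat > h.py <<'E'
import numpy as np, cv2
from rig import arm
def snap(cam,fn):
    f=arm.grab_frame(cam); np.savez('pics/'+fn+'.npz',**{k:np.array(v) for k,v in f.items()})
    cv2.imwrite('pics/'+fn+'.png',f['img'][:,:,::-1]); return f
def load(fn): return dict(np.load('pics/'+fn+'.npz'))
def px2w(f,uv,z):
    n=cv2.undistortPoints(np.array(uv,float).reshape(-1,1,2),f['mtx'],f['distortion']).reshape(-1,2)
    T=f['extrinsics']; d=np.c_[n,np.ones(len(n))]@T[:3,:3].T; o=T[:3,3]
    return o+d*((z-o[2])/d[:,2])[:,None]
def w2px(f,P):
    T=np.linalg.inv(f['extrinsics']); r=cv2.Rodrigues(T[:3,:3])[0]
    return cv2.projectPoints(np.array(P,float).reshape(-1,1,3),r,T[:3,3],f['mtx'],f['distortion'])[0].reshape(-1,2)
def crop(f,fn,x0,y0,x1,y1,s):
    cv2.imwrite('pics/'+fn+'.png',cv2.resize(f['img'][y0:y1,x0:x1,::-1],None,fx=s,fy=s,interpolation=cv2.INTER_CUBIC))
E
python3 - <<'E'
from h import *
np.set_printoptions(precision=4,suppress=True)
for c in('top','side'):
    f=snap(c,c+'0'); print(f['extrinsics'],f['mtx'])
print(arm.read_state())
E
```

```text
[[-0.0302 -0.9961  0.0823  0.4306]
 [-0.9994  0.0287 -0.0195 -0.0046]
 [ 0.017  -0.0829 -0.9964  1.2296]
 [ 0.      0.      0.      1.    ]] [[476.0958   0.     276.1526]
 [  0.     476.0958 200.3923]
 [  0.       0.       1.    ]]
[[ 0.9824 -0.1506  0.1106  0.3551]
 [-0.1867 -0.7672  0.6136 -0.8406]
 [-0.0076 -0.6235 -0.7818  1.1592]
 [ 0.      0.      0.      1.    ]] [[469.5354   0.     275.4035]
 [  0.     469.5354 217.4724]
 [  0.       0.       1.    ]]
{'t': 0.1, 'joint_pos': array([ 1.1536,  0.1311,  1.4892, -0.    ,  1.523 , -0.0854]), 'qd': array([-0.0006, -0.0018, -0.0011, -0.0002, -0.0003, -0.0008]), 'tau': array([  0.0016, -56.1344, -49.3095,   0.077 ,   0.0292,  -0.    ]), 'tcp_pos': array([0.1952, 0.5668, 0.2177]), 'tcp_rot': array([[-0.9455,  0.3257, -0.0007],
       [ 0.3257,  0.9455, -0.0015],
       [ 0.0001, -0.0017, -1.    ]]), 'contact_force': array([-0.5638,  0.0165, -0.7803]), 'moment': array([ 0.0006,  0.0154, -0.0323]), 'finger_force': 0.0, 'width': 0.09295782469838909}
```

View pics/top0.png

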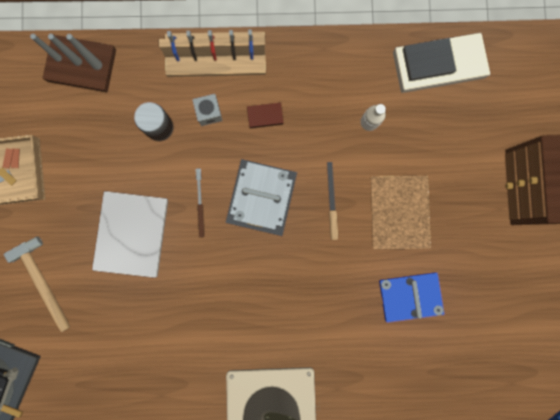

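View pics/side0.png

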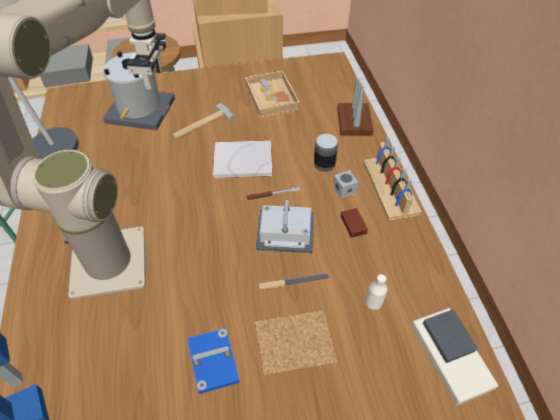

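Run:
```python
from h import *
f=load('top0'); g=load('side0')
a=cv2.resize(f['img'][150:245,215:310],None,fx=6,fy=6,interpolation=cv2.INTER_CUBIC)
b=cv2.resize(f['img'][168:256,364:440],None,fx=3,fy=3,interpolation=cv2.INTER_CUBIC)
c=cv2.resize(f['img'][186:282,88:172],None,fx=2.7,fy=2.7,interpolation=cv2.INTER_CUBIC)
print(a.shape,b.shape,c.shape)
o=np.zeros((570,800,3),np.uint8); o[:570,:570]=a; o[:264,572:800]=b; o[300:300+259,572:572+227]=c
cv2.imwrite('pics/mos.png',o[:,:,::-1])
crop(g,'sidec',240,190,330,260,8)
```

```text
(570, 570, 3) (264, 228, 3) (259, 227, 3)
```

View pics/mos.png

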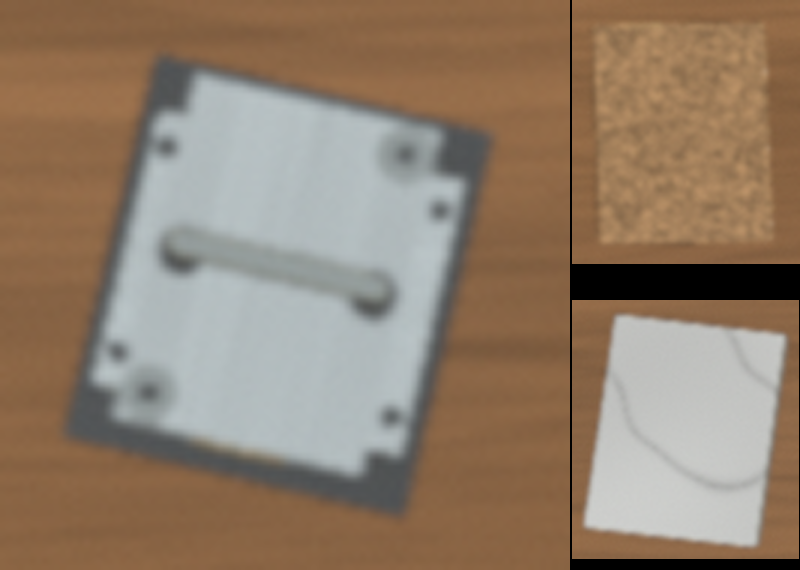

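View pics/sidec.png

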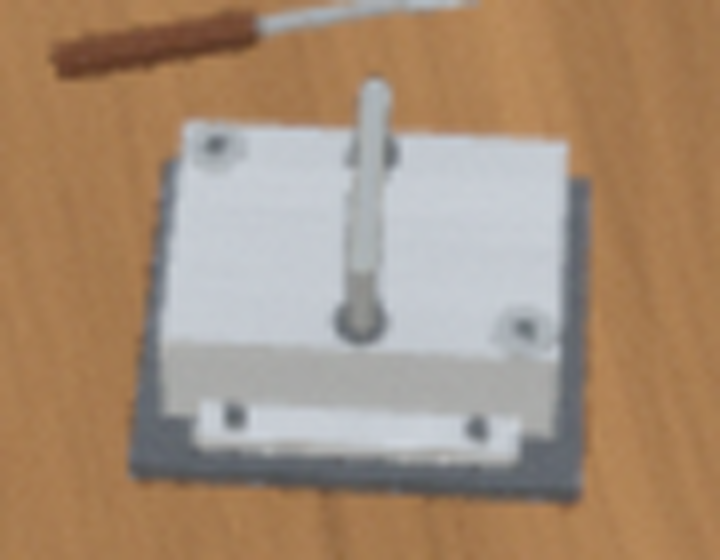

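Run:
```python
from h import *
np.set_printoptions(precision=4,suppress=True)
f=load('top0'); g=load('side0')
def A(l,o,s,off): return (np.array(l,float)-o+.5)/s-.5+off
def rep(n,f,p,z):
    P=px2w(f,p,z); e=P-np.roll(P,-1,0); print(n,P.mean(0),'sides',np.linalg.norm(e,axis=1),'dirs',np.degrees(np.arctan2(e[:,1],e[:,0]))); return P
rep('base top',f,A([(158,55),(493,133),(405,517),(65,438)],(0,0),6,(215,150)),.012)
rep('base side',g,A([(132,472),(580,500),(592,178),(168,158)],(0,0),8,(240,190)),.012)
rep('upper side top',g,A([(163,342),(558,355),(568,142),(183,120)],(0,0),8,(240,190)),.060)
rep('screws top',f,A([(405,155),(148,390)],(0,0),6,(215,150)),.060)
rep('screws side',g,A([(217,147),(523,327)],(0,0),8,(240,190)),.060)
rep('handle top',f,A([(178,242),(378,287)],(0,0),6,(215,150)),.096)
rep('handle side',g,A([(375,85),(360,272)],(0,0),8,(240,190)),.099)
rep('mat',f,A([(595,22),(766,22),(774,243),(600,243)],(572,0),3,(364,168)),.006)
rep('slab',f,A([(615,315),(786,334),(758,546),(584,527)],(572,300),2.7,(88,186)),.02)
rep('mat side',g,[(255.5,321),(328,313.5),(336,361.5),(263,371)],.006)
rep('slab side',g,[(214.5,143),(272,143),(272,173),(213.5,173)],.02)
```

```text
base top [0.541  0.0094 0.012 ] sides [0.148  0.1691 0.1484 0.1692] dirs [  75.1927  -14.7333 -104.774   165.1162]
base side [0.5388 0.0065 0.012 ] sides [0.1662 0.1539 0.1678 0.1515] dirs [ 164.5875 -105.2922  -14.6108   75.299 ]
upper side top [0.539  0.0098 0.06  ] sides [0.1441 0.1012 0.1473 0.1062] dirs [ 166.5571 -105.4913  -15.3863   76.2775]
screws top [0.5419 0.0101 0.06  ] sides [0.1433 0.1433] dirs [-49.0333 130.9667]
screws side [0.5389 0.0108 0.06  ] sides [0.1423 0.1423] dirs [131.8525 -48.1475]
handle top [0.5414 0.0092 0.096 ] sides [0.0817 0.0817] dirs [  75.6244 -104.3756]
handle side [0.5381 0.0072 0.099 ] sides [0.0883 0.0883] dirs [  74.9159 -105.0841]
mat [ 0.4934 -0.3496  0.006 ] sides [0.1484 0.1905 0.149  0.1904] dirs [ 88.369   -1.2124 -91.6866 178.5935]
slab [0.457  0.3423 0.02  ] sides [0.1606 0.1984 0.161  0.1982] dirs [ 81.9633  -8.072  -98.1185 171.8165]
mat side [ 0.4932 -0.3507  0.006 ] sides [0.197  0.1359 0.1867 0.1398] dirs [175.431   84.084   -3.4321 -91.6008]
slab side [0.4555 0.3362 0.02  ] sides [0.2055 0.1482 0.1972 0.1489] dirs [168.6049  79.504  -11.271  -97.3049]
```

Call:
{"api": "arm_command", "payload": {
  "rows": [
    {"tx": -40, "ty": -33, "tz": 0, "spin": 6},
    {"tx": -80, "ty": -66, "tz": 0, "spin": 12},
    {"tx": -120, "ty": -98, "tz": 0, "spin": 20},
    {"tx": -158, "ty": -129, "tz": 0, "spin": 28},
    {"tx": -196, "ty": -160, "tz": 0, "spin": 36},
    {"tx": -234, "ty": -191, "tz": 0, "spin": 44},
    {"tx": -272, "ty": -222, "tz": 0, "spin": 52},
    {"tx": -310, "ty": -253, "tz": 0, "spin": 60},
    {"tx": -348, "ty": -284, "tz": 0, "spin": 68},
    {"tx": -386, "ty": -315, "tz": 0, "spin": 76}
  ]
}}

```text
t: 1.1
tcp_pos: [0.4582, 0.1418, 0.2184]
tcp_rot: [[0.093, 0.996, -0.0], [0.996, -0.093, 0.0], [0.0, -0.0, -1.0]]
contact_force: [2.0, 1.2, 0.1]
width: 0.093
finger_force: 0.0
```

```bash
cat >> h.py <<'E'
def to(x,y,z,yaw):
    """shift/spin from the measured pose to TCP x,y,z (m) with tool y at world yaw (deg)"""
    s=arm.read_state(); R=s['tcp_rot']; d=R.T@(np.array([x,y,z])-s['tcp_pos'])*1000
    c=np.degrees(np.arctan2(R[1,1],R[0,1]))
    print('t',round(s['t'],2),'pos',s['tcp_pos'].round(4),'yaw',round(c,2),'tilt',R[:,2].round(4),'F',s['contact_force'].round(1),'w',round(s['width'],4),'ff',round(s['finger_force'],1),'M',s['moment'].round(2))
    print('-> tx %.1f ty %.1f tz %.1f spin %.1f'%(*d,(c-yaw+180)%360-180))
E
python3 -c "
from h import *
to(.540,.0092,.2177,-15)"
```

```text
t 1.1 pos [0.4582 0.1418 0.2184] yaw -5.34 tilt [-2.e-04  1.e-04 -1.e+00] F [2.  1.2 0.1] w 0.093 ff 0.0 M [-0.08  0.06 -0.03]
-> tx -124.4 ty 93.8 tz 0.7 spin 9.7
```

Call:
{"api": "arm_command", "payload": {
  "rows": [
    {"tx": -30, "ty": 22, "tz": 0, "spin": 3},
    {"tx": -58, "ty": 43, "tz": 5, "spin": 6},
    {"tx": -84, "ty": 63, "tz": 15, "spin": 8},
    {"tx": -106, "ty": 80, "tz": 30, "spin": 9},
    {"tx": -120, "ty": 90, "tz": 48, "spin": 9.7},
    {"tx": -124.4, "ty": 93.8, "tz": 65, "spin": 9.7},
    {"tx": -124.4, "ty": 93.8, "tz": 75, "spin": 9.7},
    {"tx": -124.4, "ty": 93.8, "tz": 78, "spin": 9.7},
    {"tx": -124.4, "ty": 93.8, "tz": 78, "spin": 9.7},
    {"tx": -124.4, "ty": 93.8, "tz": 78, "spin": 9.7}
  ]
}}

```text
t: 2.1
tcp_pos: [0.5407, 0.0121, 0.1416]
tcp_rot: [[0.253, 0.967, 0.001], [0.967, -0.253, -0.0], [0.0, 0.001, -1.0]]
contact_force: [1.1, -0.3, -0.2]
width: 0.0928
finger_force: 0.0
```

```bash
python3 -c "
from h import *
to(.540,.0092,.077,-15)"
```

```text
t 2.1 pos [0.5407 0.0121 0.1416] yaw -14.66 tilt [ 0.0013 -0.     -1.    ] F [ 1.1 -0.3 -0.2] w 0.0928 ff 0.0 M [-0.02  0.09  0.01]
-> tx -3.0 ty -0.0 tz 64.6 spin 0.3
```

Call:
{"api": "arm_command", "payload": {
  "gripper": 50,
  "rows": [
    {"tx": -3, "ty": 0, "tz": 8, "spin": 0.3},
    {"tx": -3, "ty": 0, "tz": 18, "spin": 0.3},
    {"tx": -3, "ty": 0, "tz": 28, "spin": 0.3},
    {"tx": -3, "ty": 0, "tz": 38, "spin": 0.3},
    {"tx": -3, "ty": 0, "tz": 47, "spin": 0.3},
    {"tx": -3, "ty": 0, "tz": 55, "spin": 0.3},
    {"tx": -3, "ty": 0, "tz": 61, "spin": 0.3},
    {"tx": -3, "ty": 0, "tz": 64, "spin": 0.3},
    {"tx": -3, "ty": 0, "tz": 64.5, "spin": 0.3},
    {"tx": -3, "ty": 0, "tz": 64.5, "spin": 0.3}
  ]
}}

```text
t: 3.1
tcp_pos: [0.5398, 0.0087, 0.0764]
tcp_rot: [[0.259, 0.966, 0.0], [0.966, -0.259, -0.0], [0.0, 0.0, -1.0]]
contact_force: [0.1, 0.2, -0.0]
width: 0.0502
finger_force: 0.0
```

Call:
{"api": "arm_command", "payload": {
  "gripper": 0,
  "rows": [
    {"tx": 0, "ty": 0, "tz": 0, "spin": 0},
    {"tx": 0, "ty": 0, "tz": 0, "spin": 0},
    {"tx": 0, "ty": 0, "tz": 0, "spin": 0},
    {"tx": 0, "ty": 0, "tz": 0, "spin": 0},
    {"tx": 0, "ty": 0, "tz": 0, "spin": 0},
    {"tx": 0, "ty": 0, "tz": 0, "spin": 0},
    {"tx": 0, "ty": 0, "tz": 0, "spin": 0},
    {"tx": 0, "ty": 0, "tz": 0, "spin": 0},
    {"tx": 0, "ty": 0, "tz": 0, "spin": 0},
    {"tx": 0, "ty": 0, "tz": 0, "spin": 0}
  ]
}}

```text
t: 4.1
tcp_pos: [0.5397, 0.0087, 0.0762]
tcp_rot: [[0.259, 0.966, 0.0], [0.966, -0.259, -0.0], [0.0, 0.0, -1.0]]
contact_force: [0.6, -0.4, -1.2]
width: 0.011
finger_force: 30.0
```

```bash
python3 -c "
from h import *
to(.540,.0092,.077,-15)"
```

```text
t 4.1 pos [0.5397 0.0087 0.0762] yaw -15.01 tilt [ 2.e-04 -0.e+00 -1.e+00] F [ 0.6 -0.4 -1.2] w 0.011 ff 30.0 M [-0.14 -0.08  0.01]
-> tx 0.6 ty 0.2 tz -0.8 spin -0.0
```

Call:
{"api": "arm_command", "payload": {
  "rows": [
    {"tx": 0, "ty": 0, "tz": -1, "spin": 0},
    {"tx": 0, "ty": 0, "tz": -2, "spin": 0},
    {"tx": 0, "ty": 0, "tz": -3, "spin": 0},
    {"tx": 0, "ty": 0, "tz": -4.5, "spin": 0},
    {"tx": 0, "ty": 0, "tz": -6, "spin": 0},
    {"tx": 0, "ty": 0, "tz": -7.5, "spin": 0},
    {"tx": 0, "ty": 0, "tz": -9, "spin": 0},
    {"tx": 0, "ty": 0, "tz": -11, "spin": 0},
    {"tx": 0, "ty": 0, "tz": -13, "spin": 0},
    {"tx": 0, "ty": 0, "tz": -15, "spin": 0}
  ]
}}

```text
t: 5.1
tcp_pos: [0.5397, 0.0085, 0.0917]
tcp_rot: [[0.259, 0.966, 0.0], [0.966, -0.259, -0.001], [-0.0, 0.0, -1.0]]
contact_force: [-0.4, -0.1, -6.5]
width: 0.0114
finger_force: 30.0
```

```bash
python3 -c "
from h import *
to(.5397,.0087,.15,-15); f=snap('side','side1'); crop(f,'s1c',210,130,330,270,4)"
```

```text
t 5.1 pos [0.5397 0.0085 0.0917] yaw -15.0 tilt [ 3.e-04 -6.e-04 -1.e+00] F [-0.4 -0.1 -6.5] w 0.0114 ff 30.0 M [0.04 0.25 0.06]
-> tx 0.2 ty -0.0 tz -58.3 spin 0.0
```

View pics/s1c.png

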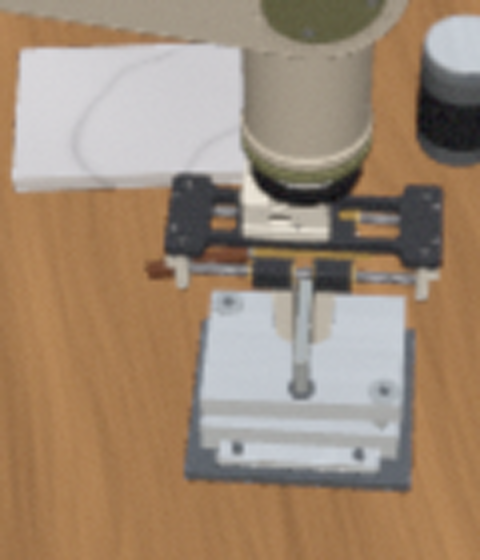

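Call:
{"api": "arm_command", "payload": {
  "rows": [
    {"tx": 0, "ty": 0, "tz": -2, "spin": 0},
    {"tx": 0, "ty": 0, "tz": -5, "spin": 0},
    {"tx": 0, "ty": 0, "tz": -10, "spin": 0},
    {"tx": 0, "ty": 0, "tz": -16, "spin": 0},
    {"tx": 0, "ty": 0, "tz": -23, "spin": 0},
    {"tx": 0, "ty": 0, "tz": -31, "spin": 0},
    {"tx": 0, "ty": 0, "tz": -39, "spin": 0},
    {"tx": 0, "ty": 0, "tz": -46, "spin": 0},
    {"tx": 0, "ty": 0, "tz": -50, "spin": 0},
    {"tx": 0, "ty": 0, "tz": -50, "spin": 0}
  ]
}}

```text
t: 6.15
tcp_pos: [0.5402, 0.0087, 0.1421]
tcp_rot: [[0.259, 0.966, 0.002], [0.966, -0.259, -0.0], [0.0, 0.001, -1.0]]
contact_force: [-0.0, -0.0, -5.9]
width: 0.0109
finger_force: 30.0
```

Call:
{"api": "arm_command", "payload": {
  "rows": [
    {"tx": -4, "ty": 0.5, "tz": 0, "spin": 0},
    {"tx": -12, "ty": 1.5, "tz": 0, "spin": -0.5},
    {"tx": -24, "ty": 3, "tz": 0, "spin": -1},
    {"tx": -40, "ty": 5, "tz": 0, "spin": -1.5},
    {"tx": -59, "ty": 8, "tz": 0, "spin": -2.2},
    {"tx": -80, "ty": 11, "tz": 0, "spin": -3},
    {"tx": -103, "ty": 14, "tz": 0, "spin": -4},
    {"tx": -127, "ty": 17, "tz": 0, "spin": -5},
    {"tx": -152, "ty": 20, "tz": 0, "spin": -6},
    {"tx": -177, "ty": 24, "tz": 0, "spin": -7}
  ]
}}

```text
t: 7.15
tcp_pos: [0.516, -0.1699, 0.1406]
tcp_rot: [[0.138, 0.99, -0.001], [0.99, -0.138, 0.0], [-0.0, -0.001, -1.0]]
contact_force: [0.5, 0.4, -6.0]
width: 0.0108
finger_force: 30.0
```

```bash
python3 -c "
from h import *
to(.4934,-.350,.1400,-1.5)"
```

```text
t 7.15 pos [ 0.516  -0.1699  0.1406] yaw -7.95 tilt [-1.e-03  1.e-04 -1.e+00] F [ 0.5  0.4 -6. ] w 0.0108 ff 30.0 M [-0.07  0.02  0.04]
-> tx -181.5 ty 2.5 tz 0.6 spin -6.5
```

Call:
{"api": "arm_command", "payload": {
  "rows": [
    {"tx": -25, "ty": 0.3, "tz": 0, "spin": -1},
    {"tx": -50, "ty": 0.6, "tz": 0, "spin": -2},
    {"tx": -74, "ty": 1, "tz": 0, "spin": -3},
    {"tx": -97, "ty": 1.3, "tz": 0, "spin": -4},
    {"tx": -118, "ty": 1.6, "tz": 0, "spin": -4.8},
    {"tx": -137, "ty": 2, "tz": 0, "spin": -5.4},
    {"tx": -153, "ty": 2.2, "tz": 0, "spin": -6},
    {"tx": -166, "ty": 2.4, "tz": 0, "spin": -6.3},
    {"tx": -176, "ty": 2.5, "tz": 0, "spin": -6.5},
    {"tx": -181, "ty": 2.5, "tz": 0, "spin": -6.5}
  ]
}}

```text
t: 8.15
tcp_pos: [0.4937, -0.3489, 0.1408]
tcp_rot: [[0.027, 1.0, -0.0], [1.0, -0.027, 0.0], [0.0, -0.0, -1.0]]
contact_force: [0.3, -0.3, -6.4]
width: 0.011
finger_force: 30.0
```

Call:
{"api": "arm_command", "payload": {
  "rows": [
    {"tx": 0, "ty": 0, "tz": 3, "spin": 0},
    {"tx": 0, "ty": 0, "tz": 9, "spin": 0},
    {"tx": 0, "ty": 0, "tz": 18, "spin": 0},
    {"tx": 0, "ty": 0, "tz": 30, "spin": 0},
    {"tx": 0, "ty": 0, "tz": 43, "spin": 0},
    {"tx": 0, "ty": 0, "tz": 56, "spin": 0},
    {"tx": 0, "ty": 0, "tz": 67, "spin": 0},
    {"tx": 0, "ty": 0, "tz": 75, "spin": 0},
    {"tx": 0, "ty": 0, "tz": 79, "spin": 0},
    {"tx": 0, "ty": 0, "tz": 80, "spin": 0}
  ]
}}

```text
t: 9.15
tcp_pos: [0.4939, -0.3479, 0.0605]
tcp_rot: [[0.026, 1.0, -0.001], [1.0, -0.026, 0.001], [0.001, -0.001, -1.0]]
contact_force: [0.0, 0.1, -6.9]
width: 0.011
finger_force: 30.0
```

```bash
python3 -c "
from h import *
f=snap('side','side2'); g=snap('top','top2'); to(.4934,-.350,.0430,-1.5)
o=np.zeros((560,800,3),np.uint8)
o[:,:440]=cv2.resize(f['img'][270:410,230:340],None,fx=4,fy=4,interpolation=2)
o[:480,440:]=cv2.resize(g['img'][150:270,350:440],None,fx=4,fy=4,interpolation=2)
cv2.imwrite('pics/m2.png',o[:,:,::-1])"
```

```text
t 9.25 pos [ 0.4944 -0.3483  0.0614] yaw -1.51 tilt [ 4.e-04 -3.e-04 -1.e+00] F [ 0.1  0.1 -6.8] w 0.0111 ff 30.0 M [-0.06  0.06 -0.03]
-> tx -1.8 ty -0.9 tz 18.4 spin -0.0
```

View pics/m2.png

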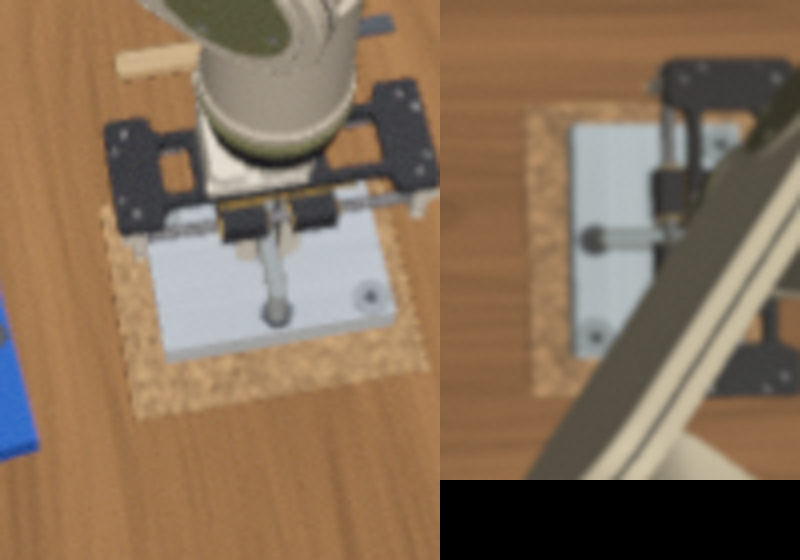

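The upper half hangs level and centred over the mat (side view block around (270,290), mat about 18 mm below). Lowering slowly.

Call:
{"api": "arm_command", "payload": {
  "rows": [
    {"tx": -1, "ty": -0.5, "tz": 2, "spin": 0},
    {"tx": -2, "ty": -1, "tz": 4, "spin": 0},
    {"tx": -2, "ty": -1, "tz": 6, "spin": 0},
    {"tx": -2, "ty": -1, "tz": 8, "spin": 0},
    {"tx": -2, "ty": -1, "tz": 10, "spin": 0},
    {"tx": -2, "ty": -1, "tz": 12, "spin": 0},
    {"tx": -2, "ty": -1, "tz": 13.5, "spin": 0},
    {"tx": -2, "ty": -1, "tz": 15, "spin": 0},
    {"tx": -2, "ty": -1, "tz": 16, "spin": 0},
    {"tx": -2, "ty": -1, "tz": 17, "spin": 0}
  ]
}}

```text
t: 10.25
tcp_pos: [0.4932, -0.3501, 0.0442]
tcp_rot: [[0.026, 1.0, 0.0], [1.0, -0.026, -0.0], [-0.0, 0.0, -1.0]]
contact_force: [0.3, -0.7, -5.3]
width: 0.011
finger_force: 30.0
```

```bash
python3 -c "
from h import *
to(.4934,-.350,.0422,-1.5)"
```

```text
t 10.25 pos [ 0.4932 -0.3501  0.0442] yaw -1.51 tilt [ 2.e-04 -2.e-04 -1.e+00] F [ 0.3 -0.7 -5.3] w 0.011 ff 30.0 M [-0.05 -0.01 -0.02]
-> tx 0.1 ty 0.2 tz 2.0 spin -0.0
```

Call:
{"api": "arm_command", "payload": {
  "rows": [
    {"tx": 0, "ty": 0, "tz": 0.3, "spin": 0},
    {"tx": 0, "ty": 0, "tz": 0.6, "spin": 0},
    {"tx": 0, "ty": 0, "tz": 0.9, "spin": 0},
    {"tx": 0, "ty": 0, "tz": 1.2, "spin": 0},
    {"tx": 0, "ty": 0, "tz": 1.5, "spin": 0},
    {"tx": 0, "ty": 0, "tz": 1.8, "spin": 0},
    {"tx": 0, "ty": 0, "tz": 2.0, "spin": 0},
    {"tx": 0, "ty": 0, "tz": 2.0, "spin": 0},
    {"tx": 0, "ty": 0, "tz": 2.0, "spin": 0},
    {"tx": 0, "ty": 0, "tz": 2.0, "spin": 0}
  ]
}}

```text
t: 11.25
tcp_pos: [0.4934, -0.3502, 0.0424]
tcp_rot: [[0.026, 1.0, 0.001], [1.0, -0.026, -0.0], [-0.0, 0.001, -1.0]]
contact_force: [3.6, 0.0, -0.2]
width: 0.0111
finger_force: 30.0
```

```bash
python3 -c "
from h import *
to(.4934,-.350,.0422,-1.5)"
```

```text
t 11.25 pos [ 0.4934 -0.3502  0.0424] yaw -1.51 tilt [ 6.e-04 -4.e-04 -1.e+00] F [ 3.6  0.  -0.2] w 0.0111 ff 30.0 M [-0.1  -0.23 -0.02]
-> tx 0.2 ty 0.0 tz 0.2 spin -0.0
```

Call:
{"api": "arm_command", "payload": {
  "gripper": 45,
  "rows": [
    {"tx": 0, "ty": 0, "tz": 0, "spin": 0},
    {"tx": 0, "ty": 0, "tz": 0, "spin": 0},
    {"tx": 0, "ty": 0, "tz": 0, "spin": 0},
    {"tx": 0, "ty": 0, "tz": 0, "spin": 0},
    {"tx": 0, "ty": 0, "tz": 0, "spin": 0},
    {"tx": 0, "ty": 0, "tz": -5, "spin": 0},
    {"tx": 0, "ty": 0, "tz": -15, "spin": 0},
    {"tx": 0, "ty": 0, "tz": -35, "spin": 0},
    {"tx": 0, "ty": 0, "tz": -65, "spin": 0},
    {"tx": 0, "ty": 0, "tz": -100, "spin": 0}
  ]
}}

```text
t: 12.25
tcp_pos: [0.4925, -0.3495, 0.143]
tcp_rot: [[0.026, 1.0, -0.001], [1.0, -0.026, 0.001], [0.001, -0.001, -1.0]]
contact_force: [0.4, -0.4, -0.2]
width: 0.0449
finger_force: 0.0
```

```bash
python3 -c "
from h import *
to(.54,.0087,.1422,-15)"
```

```text
t 12.25 pos [ 0.4925 -0.3495  0.143 ] yaw -1.51 tilt [-0.0012  0.001  -1.    ] F [ 0.4 -0.4 -0.2] w 0.0449 ff 0.0 M [-0.08  0.07 -0.03]
-> tx 359.4 ty 38.0 tz 1.1 spin 13.5
```

Call:
{"api": "arm_command", "payload": {
  "gripper": 40,
  "rows": [
    {"tx": 10, "ty": 1, "tz": 0, "spin": 1},
    {"tx": 30, "ty": 3, "tz": 0, "spin": 2},
    {"tx": 55, "ty": 6, "tz": 0, "spin": 3},
    {"tx": 80, "ty": 9, "tz": 0, "spin": 4},
    {"tx": 105, "ty": 12, "tz": 0, "spin": 5},
    {"tx": 130, "ty": 14, "tz": 0, "spin": 6},
    {"tx": 150, "ty": 16, "tz": 0, "spin": 7},
    {"tx": 165, "ty": 17, "tz": 0, "spin": 8},
    {"tx": 170, "ty": 18, "tz": 0, "spin": 8},
    {"tx": 170, "ty": 18, "tz": 0, "spin": 8}
  ]
}}

```text
t: 13.25
tcp_pos: [0.516, -0.1803, 0.143]
tcp_rot: [[0.164, 0.987, 0.001], [0.987, -0.164, -0.001], [-0.0, 0.001, -1.0]]
contact_force: [-0.1, -1.1, -0.2]
width: 0.04
finger_force: 0.0
```

```bash
python3 -c "
from h import *
f=snap('side','side3'); g=snap('top','top3'); to(.5397,.0087,.143,-15)
o=np.zeros((600,800,3),np.uint8)
o[:480,:480]=cv2.resize(g['img'][150:246,214:310],None,fx=5,fy=5,interpolation=2)
o[:300,480:]=cv2.resize(f['img'][190:265,245:325],None,fx=4,fy=4,interpolation=2)
o[300:600,480:]=cv2.resize(f['img'][290:390,240:346],(320,300),interpolation=2)
cv2.imwrite('pics/m3.png',o[:,:,::-1])"
```

```text
t 13.35 pos [ 0.5157 -0.1812  0.1426] yaw -9.5 tilt [ 5.e-04 -6.e-04 -1.e+00] F [-0.6  0.1  0.2] w 0.0401 ff 0.0 M [-0.06  0.1   0.02]
-> tx 191.3 ty -7.7 tz -0.5 spin 5.5
```

View pics/m3.png

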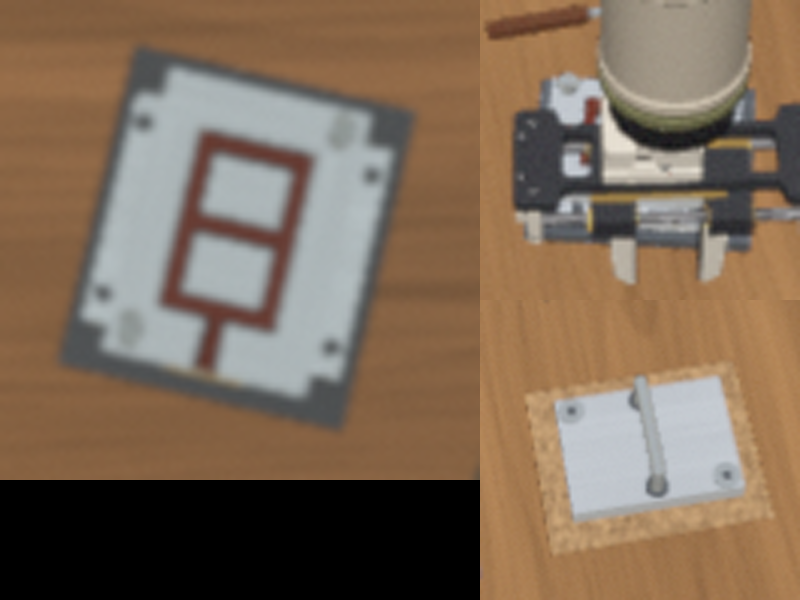

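Run:
```python
from h import *
g=load('top3'); A=lambda l:(np.array(l,float)+.5)/5-.5+(214,150)
P=px2w(g,A([(239,229)]),.047); print(P)
P=px2w(g,A([(205,130),(315,155),(275,330),(162,303)]),.047); print(P.mean(0)); e=P-np.roll(P,-1,0); print(np.linalg.norm(e,axis=1),np.degrees(np.arctan2(e[:,1],e[:,0])))
b=px2w(g,A([(138,46),(413,110),(343,430),(60,362)]),.012); print('base',b.mean(0))
# red mask moments for the middle: 
hsv=cv2.cvtColor(g['img'],cv2.COLOR_RGB2HSV)
m=(((hsv[...,0]<9)|(hsv[...,0]>172))&(hsv[...,1]>110)).astype(np.uint8)
n,l,s,c=cv2.connectedComponentsWithStats(m[150:246,214:310]); 
print(s,c)
k=1+np.argmax(s[1:,4]); pts=np.argwhere(l==k)[:,::-1]+(214,150); W=px2w(g,pts,.047)
a=np.radians(-15); R=np.array([[np.cos(a),-np.sin(a)],[np.sin(a),np.cos(a)]]); q=(W[:,:2]-[.540,.009])@R
print(q.min(0),q.max(0)); print('hist x',np.histogram(q[:,0],bins=np.arange(-.08,.06,.004)))
```

```text
[[0.541841  0.0087451 0.047    ]]
[0.54172449 0.00858978 0.047     ]
[0.05643923 0.08987144 0.05776095 0.0892441 ] [  75.49906895  -14.52140302 -105.13336474  164.63211974]
base [0.54149126 0.00938434 0.012     ]
[[   0    0   96   96 9094]
 [  40   28   21    7   34]
 [  39   35    1    3    3]
 [  59   37    1    2    2]
 [  37   39   21   13   37]
 [  58   42    1    2    2]
 [  36   47    1    2    2]
 [  34   52   13   12   25]
 [  55   55    1    1    1]
 [  48   62    6    3    8]
 [  41   65    2    8    8]] [[47.52100286 47.51396525]
 [50.02941176 30.38235294]
 [39.         36.        ]
 [59.         37.5       ]
 [46.43243243 45.37837838]
 [58.         42.5       ]
 [36.         47.5       ]
 [38.68       59.44      ]
 [55.         55.        ]
 [51.         63.        ]
 [41.5        68.5       ]]
[-0.00683928 -0.02398407] [0.01202902 0.026847  ]
hist x (array([ 0,  0,  0,  0,  0,  0,  0,  0,  0,  0,  0,  0,  0,  0,  0,  0,  0,
        0,  2,  8, 22,  3,  1,  1,  0,  0,  0,  0,  0,  0,  0,  0,  0,  0]), array([-8.0000000e-02, -7.6000000e-02, -7.2000000e-02, -6.8000000e-02,
       -6.4000000e-02, -6.0000000e-02, -5.6000000e-02, -5.2000000e-02,
       -4.8000000e-02, -4.4000000e-02, -4.0000000e-02, -3.6000000e-02,
       -3.2000000e-02, -2.8000000e-02, -2.4000000e-02, -2.0000000e-02,
       -1.6000000e-02, -1.2000000e-02, -8.0000000e-03, -4.0000000e-03,
        6.9388939e-17,  4.0000000e-03,  8.0000000e-03,  1.2000000e-02,
        1.6000000e-02,  2.0000000e-02,  2.4000000e-02,  2.8000000e-02,
        3.2000000e-02,  3.6000000e-02,  4.0000000e-02,  4.4000000e-02,
        4.8000000e-02,  5.2000000e-02,  5.6000000e-02]))
```

Call:
{"api": "arm_command", "payload": {
  "gripper": 22,
  "rows": [
    {"tx": 12, "ty": -0.5, "tz": 0, "spin": 0.5},
    {"tx": 34, "ty": -1.5, "tz": 0, "spin": 1},
    {"tx": 62, "ty": -2.5, "tz": 0, "spin": 2},
    {"tx": 92, "ty": -3.7, "tz": 0, "spin": 3},
    {"tx": 122, "ty": -5, "tz": 0, "spin": 4},
    {"tx": 150, "ty": -6, "tz": 0, "spin": 5},
    {"tx": 172, "ty": -7, "tz": 12, "spin": 5.5},
    {"tx": 186, "ty": -7.5, "tz": 30, "spin": 5.5},
    {"tx": 191, "ty": -7.5, "tz": 48, "spin": 5.5},
    {"tx": 191, "ty": -7.5, "tz": 60, "spin": 5.5}
  ]
}}

```text
t: 14.35
tcp_pos: [0.5391, 0.01, 0.0807]
tcp_rot: [[0.258, 0.966, -0.002], [0.966, -0.258, 0.0], [-0.0, -0.002, -1.0]]
contact_force: [0.2, -0.4, -0.3]
width: 0.0221
finger_force: 0.0
```

Call:
{"api": "arm_command", "payload": {
  "rows": [
    {"tx": 0, "ty": 0, "tz": 5, "spin": 0},
    {"tx": 0, "ty": 0, "tz": 8, "spin": 0},
    {"tx": 0, "ty": 0, "tz": 10, "spin": 0},
    {"tx": 0, "ty": 0, "tz": 10, "spin": 0},
    {"tx": 0, "ty": 0, "tz": 10, "spin": 0},
    {"tx": 0, "ty": 0, "tz": 10, "spin": 0},
    {"tx": 0, "ty": 0, "tz": 10, "spin": 0},
    {"tx": 0, "ty": 0, "tz": 10, "spin": 0},
    {"tx": 0, "ty": 0, "tz": 10, "spin": 0},
    {"tx": 0, "ty": 0, "tz": 10, "spin": 0}
  ]
}}

```text
t: 15.35
tcp_pos: [0.5398, 0.0091, 0.0722]
tcp_rot: [[0.259, 0.966, 0.0], [0.966, -0.259, -0.0], [-0.0, 0.0, -1.0]]
contact_force: [-0.1, -0.4, -0.7]
width: 0.0221
finger_force: 0.0
```

```bash
python3 -c "
from h import *
f=snap('side','side4'); to(.5400,.0087,.0415,-15)
crop(f,'m4',245,180,325,255,7)"
```

```text
t 15.4 pos [0.5398 0.0091 0.0721] yaw -15.01 tilt [ 0. -0. -1.] F [-1.1  0.4  0.4] w 0.0219 ff 0.0 M [-0.04  0.08  0.01]
-> tx -0.3 ty 0.3 tz 30.6 spin -0.0
```

View pics/m4.png

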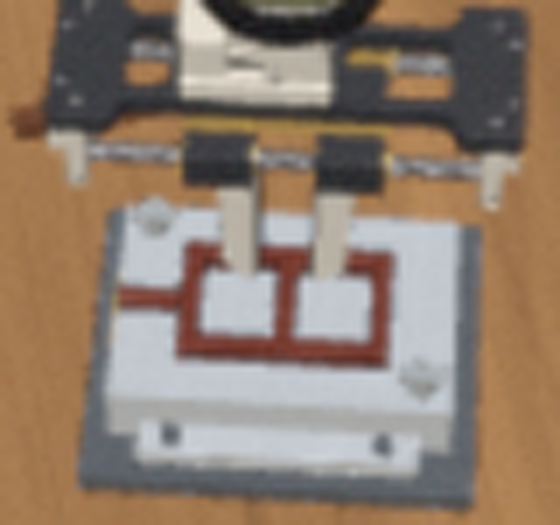

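The fingers, tips at (240,270) and (330,270), straddle the middle bar at (287,300), one over each window. Descending.

Call:
{"api": "arm_command", "payload": {
  "rows": [
    {"tx": 0, "ty": 0, "tz": 4, "spin": 0},
    {"tx": 0, "ty": 0, "tz": 9, "spin": 0},
    {"tx": 0, "ty": 0, "tz": 14, "spin": 0},
    {"tx": 0, "ty": 0, "tz": 19, "spin": 0},
    {"tx": 0, "ty": 0, "tz": 23, "spin": 0},
    {"tx": 0, "ty": 0, "tz": 26, "spin": 0},
    {"tx": 0, "ty": 0, "tz": 28, "spin": 0},
    {"tx": 0, "ty": 0, "tz": 29.5, "spin": 0},
    {"tx": 0, "ty": 0, "tz": 30.3, "spin": 0},
    {"tx": 0, "ty": 0, "tz": 30.3, "spin": 0}
  ]
}}

```text
t: 16.4
tcp_pos: [0.5398, 0.009, 0.0419]
tcp_rot: [[0.259, 0.966, 0.0], [0.966, -0.259, -0.0], [-0.0, 0.0, -1.0]]
contact_force: [0.5, -0.0, 0.3]
width: 0.022
finger_force: 0.0
```

Call:
{"api": "arm_command", "payload": {
  "gripper": 0,
  "rows": [
    {"tx": 0, "ty": 0, "tz": 0, "spin": 0},
    {"tx": 0, "ty": 0, "tz": 0, "spin": 0},
    {"tx": 0, "ty": 0, "tz": 0, "spin": 0},
    {"tx": 0, "ty": 0, "tz": 0, "spin": 0},
    {"tx": 0, "ty": 0, "tz": 0, "spin": 0},
    {"tx": 0, "ty": 0, "tz": 0, "spin": 0},
    {"tx": 0, "ty": 0, "tz": 0, "spin": 0},
    {"tx": 0, "ty": 0, "tz": 0, "spin": 0},
    {"tx": 0, "ty": 0, "tz": 0, "spin": 0},
    {"tx": 0, "ty": 0, "tz": 0, "spin": 0}
  ]
}}

```text
t: 17.4
tcp_pos: [0.5399, 0.009, 0.042]
tcp_rot: [[0.259, 0.966, 0.0], [0.966, -0.259, -0.0], [0.0, 0.0, -1.0]]
contact_force: [-0.8, -0.4, 4.2]
width: 0.0092
finger_force: 30.0
```

```bash
python3 -c "
from h import *
to(.5400,.0087,.0415,-15)"
```

```text
t 17.4 pos [0.5399 0.009  0.042 ] yaw -15.01 tilt [ 3.e-04 -0.e+00 -1.e+00] F [-0.8 -0.4  4.2] w 0.0092 ff 30.0 M [-0.15  0.12  0.05]
-> tx -0.3 ty 0.2 tz 0.5 spin -0.0
```

Call:
{"api": "arm_command", "payload": {
  "rows": [
    {"tx": 0, "ty": 0, "tz": -1, "spin": 0},
    {"tx": 0, "ty": 0, "tz": -2.5, "spin": 0},
    {"tx": 0, "ty": 0, "tz": -4, "spin": 0},
    {"tx": 0, "ty": 0, "tz": -6, "spin": 0},
    {"tx": 0, "ty": 0, "tz": -8, "spin": 0},
    {"tx": 0, "ty": 0, "tz": -11, "spin": 0},
    {"tx": 0, "ty": 0, "tz": -15, "spin": 0},
    {"tx": 0, "ty": 0, "tz": -20, "spin": 0},
    {"tx": 0, "ty": 0, "tz": -26, "spin": 0},
    {"tx": 0, "ty": 0, "tz": -32, "spin": 0}
  ]
}}

```text
t: 18.4
tcp_pos: [0.5399, 0.0091, 0.0745]
tcp_rot: [[0.259, 0.966, 0.0], [0.966, -0.259, -0.0], [0.0, 0.0, -1.0]]
contact_force: [-0.2, -0.3, -0.5]
width: 0.0091
finger_force: 30.0
```

```bash
python3 -c "
from h import *
f=snap('side','side5'); to(.456,.3415,.14,-8.1)
crop(f,'m5',235,170,335,255,6)"
```

```text
t 18.45 pos [0.5406 0.009  0.0757] yaw -15.01 tilt [ 1.9e-03 -2.0e-04 -1.0e+00] F [ 0.2 -0.1  0.7] w 0.0094 ff 30.0 M [-0.11  0.04  0.03]
-> tx 299.3 ty -167.7 tz -64.5 spin -6.9
```

View pics/m5.png

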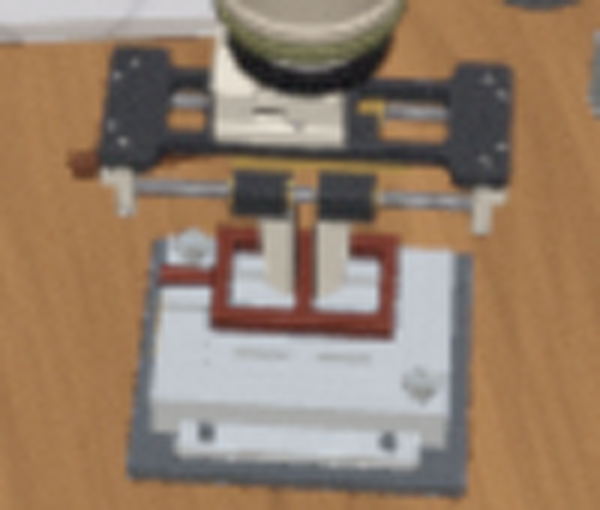

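Call:
{"api": "arm_command", "payload": {
  "rows": [
    {"tx": 0, "ty": 0, "tz": -6, "spin": 0},
    {"tx": 2, "ty": -1, "tz": -16, "spin": 0},
    {"tx": 7, "ty": -4, "tz": -28, "spin": 0},
    {"tx": 17, "ty": -9, "tz": -39, "spin": -0.3},
    {"tx": 31, "ty": -17, "tz": -46, "spin": -0.7},
    {"tx": 48, "ty": -27, "tz": -49, "spin": -1.2},
    {"tx": 68, "ty": -38, "tz": -50, "spin": -1.7},
    {"tx": 90, "ty": -50, "tz": -50, "spin": -2.2},
    {"tx": 112, "ty": -63, "tz": -50, "spin": -2.7},
    {"tx": 134, "ty": -75, "tz": -50, "spin": -3.2}
  ]
}}

```text
t: 19.45
tcp_pos: [0.5011, 0.1601, 0.1243]
tcp_rot: [[0.203, 0.979, 0.0], [0.979, -0.203, 0.0], [0.0, 0.0, -1.0]]
contact_force: [0.1, -0.4, 0.3]
width: 0.0094
finger_force: 30.0
```

```bash
python3 -c "
from h import *
to(.456,.3415,.06,-8.1)"
```

```text
t 19.45 pos [0.5011 0.1601 0.1243] yaw -11.73 tilt [ 2.e-04  4.e-04 -1.e+00] F [ 0.1 -0.4  0.3] w 0.0094 ff 30.0 M [-0.02  0.16  0.02]
-> tx 168.4 ty -81.0 tz 64.4 spin -3.6
```

Call:
{"api": "arm_command", "payload": {
  "rows": [
    {"tx": 22, "ty": -11, "tz": 0, "spin": -0.5},
    {"tx": 44, "ty": -21, "tz": 0, "spin": -1},
    {"tx": 66, "ty": -32, "tz": 0, "spin": -1.5},
    {"tx": 87, "ty": -42, "tz": 0, "spin": -2},
    {"tx": 107, "ty": -51, "tz": 4, "spin": -2.5},
    {"tx": 125, "ty": -60, "tz": 12, "spin": -3},
    {"tx": 141, "ty": -68, "tz": 22, "spin": -3.3},
    {"tx": 154, "ty": -74, "tz": 34, "spin": -3.6},
    {"tx": 163, "ty": -78, "tz": 46, "spin": -3.6},
    {"tx": 167, "ty": -80, "tz": 56, "spin": -3.6}
  ]
}}

```text
t: 20.45
tcp_pos: [0.457, 0.3386, 0.0666]
tcp_rot: [[0.142, 0.99, -0.001], [0.99, -0.142, -0.0], [-0.001, -0.001, -1.0]]
contact_force: [0.9, 0.2, -0.7]
width: 0.0098
finger_force: 30.0
```

```bash
python3 -c "
from h import *
to(.456,.3415,.031,-8.1)"
```

```text
t 20.45 pos [0.457  0.3386 0.0666] yaw -8.15 tilt [-8.e-04 -4.e-04 -1.e+00] F [ 0.9  0.2 -0.7] w 0.0098 ff 30.0 M [-0.05  0.06  0.02]
-> tx 2.7 ty -1.4 tz 35.6 spin -0.0
```

Call:
{"api": "arm_command", "payload": {
  "rows": [
    {"tx": 1, "ty": -0.5, "tz": 5, "spin": 0},
    {"tx": 2, "ty": -1, "tz": 10, "spin": 0},
    {"tx": 2, "ty": -1, "tz": 15, "spin": 0},
    {"tx": 2, "ty": -1, "tz": 20, "spin": 0},
    {"tx": 2, "ty": -1, "tz": 24, "spin": 0},
    {"tx": 2, "ty": -1, "tz": 28, "spin": 0},
    {"tx": 2, "ty": -1, "tz": 31, "spin": 0},
    {"tx": 2, "ty": -1, "tz": 33, "spin": 0},
    {"tx": 2, "ty": -1, "tz": 34, "spin": 0},
    {"tx": 2, "ty": -1, "tz": 34, "spin": 0}
  ]
}}

```text
t: 21.45
tcp_pos: [0.4571, 0.3399, 0.0338]
tcp_rot: [[0.143, 0.99, -0.0], [0.99, -0.143, -0.0], [-0.0, -0.0, -1.0]]
contact_force: [0.5, 0.5, -0.7]
width: 0.0095
finger_force: 30.0
```

```bash
python3 -c "
from h import *
f=snap('side','side6'); to(.456,.3415,.028,-8.1)
crop(f,'m6',195,100,295,185,7)"
```

```text
t 21.5 pos [0.4572 0.3399 0.0339] yaw -8.21 tilt [ 1.e-04  0.e+00 -1.e+00] F [ 1.7  0.1 -0.8] w 0.0095 ff 30.0 M [-0.1   0.14 -0.09]
-> tx 1.4 ty -1.4 tz 5.9 spin -0.1
```

View pics/m6.png

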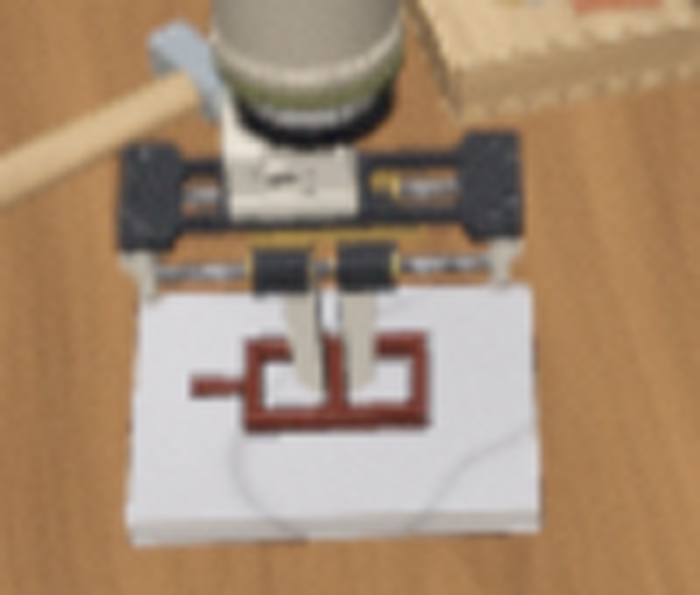

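Call:
{"api": "arm_command", "payload": {
  "rows": [
    {"tx": 0.5, "ty": -0.5, "tz": 1, "spin": 0},
    {"tx": 1, "ty": -1, "tz": 2, "spin": 0},
    {"tx": 1, "ty": -1, "tz": 3, "spin": 0},
    {"tx": 1, "ty": -1, "tz": 3.8, "spin": 0},
    {"tx": 1, "ty": -1, "tz": 4.4, "spin": 0},
    {"tx": 1, "ty": -1, "tz": 4.9, "spin": 0},
    {"tx": 1, "ty": -1, "tz": 5.3, "spin": 0},
    {"tx": 1, "ty": -1, "tz": 5.6, "spin": 0},
    {"tx": 1, "ty": -1, "tz": 5.6, "spin": 0},
    {"tx": 1, "ty": -1, "tz": 5.6, "spin": 0}
  ]
}}

```text
t: 22.5
tcp_pos: [0.4564, 0.341, 0.0283]
tcp_rot: [[0.143, 0.99, 0.0], [0.99, -0.143, 0.0], [0.0, 0.0, -1.0]]
contact_force: [-0.0, 0.2, -0.7]
width: 0.0097
finger_force: 30.0
```

```bash
python3 -c "
from h import *
to(.456,.3415,.028,-8.1)"
```

```text
t 22.5 pos [0.4564 0.341  0.0283] yaw -8.21 tilt [ 0.  0. -1.] F [-0.   0.2 -0.7] w 0.0097 ff 30.0 M [-0.06  0.06 -0.  ]
-> tx 0.4 ty -0.4 tz 0.3 spin -0.1
```

Call:
{"api": "arm_command", "payload": {
  "rows": [
    {"tx": 0, "ty": 0, "tz": 0.1, "spin": 0},
    {"tx": 0, "ty": 0, "tz": 0.2, "spin": 0},
    {"tx": 0, "ty": 0, "tz": 0.3, "spin": 0},
    {"tx": 0, "ty": 0, "tz": 0.4, "spin": 0},
    {"tx": 0, "ty": 0, "tz": 0.5, "spin": 0},
    {"tx": 0, "ty": 0, "tz": 0.6, "spin": 0},
    {"tx": 0, "ty": 0, "tz": 0.7, "spin": 0},
    {"tx": 0, "ty": 0, "tz": 0.8, "spin": 0},
    {"tx": 0, "ty": 0, "tz": 0.8, "spin": 0},
    {"tx": 0, "ty": 0, "tz": 0.8, "spin": 0}
  ]
}}

```text
t: 23.5
tcp_pos: [0.4564, 0.341, 0.028]
tcp_rot: [[0.143, 0.99, 0.0], [0.99, -0.143, -0.0], [-0.0, 0.0, -1.0]]
contact_force: [-4.0, -2.1, 6.9]
width: 0.0098
finger_force: 30.0
```

```bash
python3 -c "
from h import *
to(.456,.3415,.028,-8.1)"
```

```text
t 23.5 pos [0.4564 0.341  0.028 ] yaw -8.21 tilt [ 0. -0. -1.] F [-4.  -2.1  6.9] w 0.0098 ff 30.0 M [-0.43  0.57 -0.09]
-> tx 0.4 ty -0.5 tz -0.0 spin -0.1
```

In contact. Open within the windows (22 mm), then retreat up and away from the camera's line.

Call:
{"api": "arm_command", "payload": {
  "gripper": 22,
  "rows": [
    {"tx": 0, "ty": 0, "tz": -0.4, "spin": 0},
    {"tx": 0, "ty": 0, "tz": -0.4, "spin": 0},
    {"tx": 0, "ty": 0, "tz": -0.4, "spin": 0},
    {"tx": 0, "ty": 0, "tz": -0.4, "spin": 0},
    {"tx": 0, "ty": 0, "tz": -0.4, "spin": 0},
    {"tx": 0, "ty": 0, "tz": -3, "spin": 0},
    {"tx": 0, "ty": 0, "tz": -10, "spin": 0},
    {"tx": 0, "ty": 0, "tz": -25, "spin": 0},
    {"tx": 0, "ty": 0, "tz": -50, "spin": 0},
    {"tx": 0, "ty": 0, "tz": -80, "spin": 0}
  ]
}}

```text
t: 24.5
tcp_pos: [0.4558, 0.3407, 0.1086]
tcp_rot: [[0.143, 0.99, -0.001], [0.99, -0.143, -0.001], [-0.001, -0.001, -1.0]]
contact_force: [-0.1, -0.1, 0.0]
width: 0.0218
finger_force: 0.0
```

Call:
{"api": "arm_command", "payload": {
  "rows": [
    {"tx": -10, "ty": 0, "tz": -20, "spin": 0},
    {"tx": -30, "ty": 0, "tz": -40, "spin": 0},
    {"tx": -55, "ty": 0, "tz": -60, "spin": 0},
    {"tx": -80, "ty": 0, "tz": -80, "spin": 0},
    {"tx": -105, "ty": 0, "tz": -90, "spin": 0},
    {"tx": -130, "ty": 0, "tz": -100, "spin": 0},
    {"tx": -150, "ty": 0, "tz": -100, "spin": 0},
    {"tx": -165, "ty": 0, "tz": -100, "spin": 0},
    {"tx": -170, "ty": 0, "tz": -100, "spin": 0},
    {"tx": -170, "ty": 0, "tz": -100, "spin": 0}
  ]
}}

```text
t: 25.5
tcp_pos: [0.4321, 0.1725, 0.2078]
tcp_rot: [[0.144, 0.99, 0.0], [0.99, -0.144, 0.0], [0.0, 0.0, -1.0]]
contact_force: [-0.4, -0.1, -0.5]
width: 0.022
finger_force: 0.0
```

```bash
python3 -c "
from h import *
f=snap('side','side7'); g=snap('top','top7'); to(.456,.2,.2,-8.1)
o=np.zeros((600,800,3),np.uint8)
o[:288,:252]=cv2.resize(g['img'][186:282,88:172],None,fx=3,fy=3,interpolation=2)
o[300:564,:228]=cv2.resize(g['img'][168:256,364:440],None,fx=3,fy=3,interpolation=2)
o[:420,260:800]=f['img'][:,20:]
cv2.imwrite('pics/m7.png',o[:,:,::-1])"
```

```text
t 25.6 pos [0.4321 0.1732 0.2074] yaw -8.21 tilt [-1.e-04  3.e-04 -1.e+00] F [-0.5  0.9 -0.1] w 0.0219 ff 0.0 M [-0.1   0.06  0.01]
-> tx 29.9 ty 19.9 tz 7.4 spin -0.1
```

View pics/m7.png

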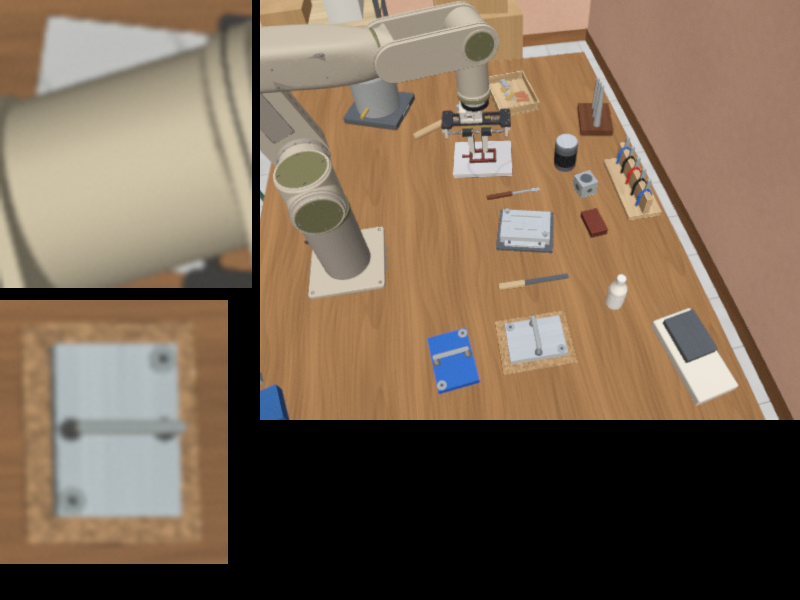

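```bash
python3 -c "
from rig import arm
print(arm.finish_job())"
```

```text
the job is handed in; nothing more can be done
None
```

The upper half lies flat on the cork mat and the wax buckle lies flat, same side up, on the marble slab; both are within a few millimetres of the middle, the last picture shows nothing else moved, and the job was handed in at about 26 s.

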